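Load the terrine press and screw it down half a turn past touch

TASK

Push the filled terrine mould along the bed of the press until it stands fully home against the end stop. Then turn the press's T-handle clockwise until the foot just touches the white block on the mould's lid, and from that point add half a turn more, no further. Leave the other kitchen things where they are.

Things in the scene. Friction and masses are not known exactly. Their poses are not given: they have to be found in the camera images.
- press: Bench terrine press, fixed on the table. Origin on the spindle's vertical axis at table height; +x is the loading direction, z up. Its aluminium bed runs from x = -270 to +120 mm, 176 wide, top at z = 30 mm; two guide rails along x, 10 mm high, inner faces at y = +-52 mm. Spindle vertical; clockwise from above lowers it.
- stop_face (a point): Middle of the face of the steel end stop (34 mm high, 104 wide) at the +x end of the bed, looking to the press's -x: 101 mm from the spindle axis, 47 mm above the table. The mould's far end rests here when home.
- beam_top (a point): Centre of the top of the press's cross beam (on the spindle axis, 217 mm above the table). The beam runs along the press's y: 38 x 184 mm, 30 thick, on two 20 mm columns at y = +-74 mm; a brass nut (40 mm across) and two cap nuts stand up to 15 mm above it. The T-handle is above, the foot below.
- screw (a joint): Angle of the press spindle in rad, 0 with the screw at its top, growing clockwise as seen from above. Clockwise drives spindle, handle and foot down 12 mm per turn (1.91 mm per rad). It stays where it is left; turning takes about 0.1 N m, up to 0.17 N m once the foot presses. Starts at 0 to 2.6 rad and can turn to 16 rad.
- bar_mid (a point): Middle of the T-handle's horizontal steel bar, on the spindle axis, 278 mm above the table at screw = 0, sinking with the screw. Bar 116 mm long, 12 mm thick (black end caps 15 mm thick on its last 10 mm); the point's x axis runs along it (along the press's x at screw = 0). Hub 30 mm across, its top 18 mm higher. The bar can be pushed round with a fingertip or gripped.
- foot_face (a point): Centre of the underside of the press foot, a round steel disc 56 mm in diameter and 9 mm thick under a coil spring. The foot does not turn with the spindle. 138 mm above the table at screw = 0 while the spring is free.
- foot_spring (a joint): How far the foot's spring has been shortened, in m: 0 while the foot hangs free; after the foot touches, it grows 12 mm per turn of the screw (so 6 mm for half a turn). Spring rate 5 N per mm, travel 14 mm.
- mould: Filled terrine mould with lid: rectangular steel tin, 200 x 96 mm over the rim, 70 mm high, about 1 kg, loose on the press bed between the rails (4 mm play each side). Origin: centre of its underside; x along its length, as the press's x; end faces 100 mm from the origin. It starts with its origin 90 to 140 mm short of the spindle axis; home, the origin lies on the axis (1 mm past).
- lid_top (a point): Centre of the top of the white plastic block (64 x 64 mm) on the mould's lid: what the foot must touch. 90 to 98 mm above the mould's underside: the lid lies higher or lower inside the rim with the filling. It does not sink under the press. With the mould home the foot starts 5 to 18 mm above it.
- empty_mould: Bystander: a second, identical but empty tin without a lid, on the table. Origin at the centre of its underside.
- oil_bottle: Bystander: amber oil bottle, 68 mm across, 220 mm high, beyond the press. Origin at the centre of its underside.
- spice_jar: Bystander: glass jar, 60 mm across, 100 mm high, beyond the press. Origin at the centre of its underside.
- bowl: Bystander: white bowl, 130 mm across, 55 mm high. Origin at the centre of its underside.
- mug: Bystander: white mug, 80 mm across, 90 mm high. Origin at the centre of its underside.
- spoon: Bystander: 200 mm spoon lying on the robot's side of the press. Origin near its middle.
- spatula: Bystander: 240 mm spatula lying on the table at the robot's left. Origin near its middle.

How it is judged:
By the outcome, as a careful person would: the job done as asked, in the order asked, and still so for the second after the job is handed in, with the robot touching nothing.
It also fails if it takes over 72 s, if anything falls off the work surface, if the arm or the gripper's body presses on something with over 40 N, if the wrist force passes 120 N, or if a joint passes its speed limit or range.

ROBOT

A 6-joint arm with a two-finger parallel gripper is mounted at the origin on the work surface. World frame = base frame: x ahead of the robot, y to its left, z up, the work surface at z = 0. Lengths are in mm, angles in rad, forces in N, time in s.
With the tool pointing down it reaches from about 350 to 775 mm from the base axis. Payload 7.3 kg.
Tool frame: the origin (TCP) lies at the centre of the arm's flange, where the gripper is bolted on; the fingertips stand 178 mm ahead of it and the grasp point (between the pads) lies 159 mm ahead of it; z points along the fingers, y is the direction in which the jaws open and shut (so a half turn about z gives the same grasp; the last joint's range is limited). The gripper opens to 92 mm and grips with 3 to 60 N. Pads are 19 mm wide; open, the fingers measure 130 mm over their backs; the gripper's body (75 mm by 190 mm) begins 47 mm behind the grasp point.
Start: joints at [1.055, 0.342, 1.524, -0, 1.275, -0.146], TCP at [189.729, 489.521, 404.741] pointing down, gripper open.
Joint ranges: [-2.53, 2.53], [-0.77, 2.02], [0.04, 2.7], [-1, 4.14], [0.28, 2.66], [-3.11, 3.11]. Speed limits (rad/s): [2.57, 2.57, 3.14, 3.14, 3.14, 3.14].

INTERFACE

Orientations are given as [roll, pitch, yaw] about the fixed x, y, z axes, in that order (R = Rz(yaw) Ry(pitch) Rx(roll)).
In Python, from plant import get_obs, capture, close_job gives the robot as it stands. The module is installed in compiled form; this text tells all that it offers.
- The arm moves only by the shell command python3 -m pendant 'ROWS'. ROWS is JSON, a list of rows, each a list of 3 entries, a list of its own where there are three numbers: the shift along the tool's x, y, z in m, then the turn, a rotation vector about the tool's x, y, z in rad, then the finger opening in m, from 0 to 0.0918. In form: [[[tx, ty, tz], [wx, wy, wz], fingers], ...]. A call has 1 to 10 rows; each row is the pose to reach, as a shift and turn from the pose commanded when the call began, along the tool's axes at that moment; what a row does not reach only later rows make up. A row lasts 1/12 s, in which the tool goes at most 41.7 mm and 7.16 degrees, less where a joint would pass 70% of its speed; a pose out of reach is approached as far as the arm can. A call with a gripper value outside its range is refused whole. The fingers move at their own pace and stop on an object; the grip force is fixed at half the most. Time passes only in rows, so rows that repeat a pose let the fingers close. It gives the time, the measured TCP pose, the force and the opening at its end, in the units of the state.
- get_obs(): the state, without advancing time (a new reading comes with each control period).
- capture(name): name is "scene" or "top" or "wrist"; returns a dict with "color" (480x640x3 uint8, red, green, blue), "mtx" (3x3 intrinsics, pixels), "dist" ([k1, k2, p1, p2, k3] as OpenCV has them; the pictures are not rectified), "rvec" (rotation vector, rad) and "tvec" (3), from world to camera coordinates, as OpenCV has them. Camera axes: x right, y down, z forward; pixel columns grow to the right and rows downward; lengths in mm; the calibration is good to about 2 mm. A picture is of the moment at which its call begins. There is no depth.
- close_job(): hands the job in, once; it reports no verdict.
The state is a dict: "time": time; "joint_positions": joint angles; "dq": joint speeds; "tau": joint torques, N m; "tool_pos": TCP position; "tcp_rot": TCP orientation; "contact_force": force on the tool from outside, world axes, zero at the start; "moment": the same for the moment, N m; "grip_width": finger opening in mm.
Only numpy, scipy, OpenCV 4.12 (cv2) and the standard library are available. Lean on these libraries where they do the work, as an engineer would, in place of code of your own. Each camera call takes 0.05 s, during which the arm holds its last target. There are 200 camera calls.

## Working session

There is one attempt and no reset: what is moved stays moved. The work goes in short steps, Python scripts to look and compute and a shell command to move; the robot and the scene stay as the last step left them, time stands still between calls to the robot, and variables do not carry over. Pictures are saved under pics/ and viewed, about 8 in all and at most 12, crops included, and the job is handed in when it is done.

```bash
mkdir -p pics; ls
cat > h.py <<'E'
import numpy as np, cv2
from plant import get_obs, capture
def snap(n,f):
    c=capture(n); cv2.imwrite('pics/'+f,c['color'][:,:,::-1]); np.savez('pics/'+f[:-4]+'.npz',**{k:np.array(v) for k,v in c.items()}); return c
def ray(c,uv):
    p=cv2.undistortPoints(np.array([[uv]],float),np.array(c['mtx']),np.array(c['dist']))[0,0]
    R=cv2.Rodrigues(np.array(c['rvec'],float))[0]; t=np.array(c['tvec'],float).ravel()
    return -R.T@t, R.T@np.array([p[0],p[1],1.])
def onz(c,uv,z):
    o,d=ray(c,uv); return o+d*(z-o[2])/d[2]
def proj(c,P):
    return cv2.projectPoints(np.array(P,float).reshape(-1,3),np.array(c['rvec'],float),np.array(c['tvec'],float),np.array(c['mtx']),np.array(c['dist']))[0][:,0]
E
python3 - <<'E'
from h import *
a=snap('scene','s1.png');b=snap('top','t1.png')
print(get_obs())
E
```

```text
pics
{'time': 0.1, 'joint_positions': array([ 1.05498539e+00,  3.42630083e-01,  1.52487511e+00, -1.75717427e-05,
        1.27539022e+00, -1.46018650e-01]), 'dq': array([-0.00029587, -0.00178236, -0.00369108, -0.00078003, -0.00027058,
        0.00072759]), 'tau': array([ 1.85147575e-03, -4.32005632e+01, -2.44695085e+01,  7.20388046e-02,
        5.26151061e-02, -2.58874769e-05]), 'tool_pos': array([189.68236533, 489.41852789, 404.14241281]), 'tcp_rot': array([-3.14030131e+00, -1.72926950e-04,  2.77180538e+00]), 'contact_force': array([-0.31321223, -0.61139373, -0.34843625]), 'moment': array([-0.00425628, -0.02591735,  0.03125567]), 'grip_width': 91.6775258887068}
```

View pics/t1.png

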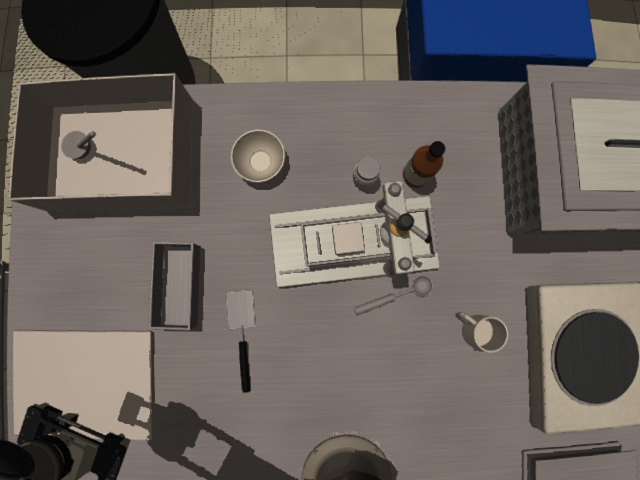

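View pics/s1.png

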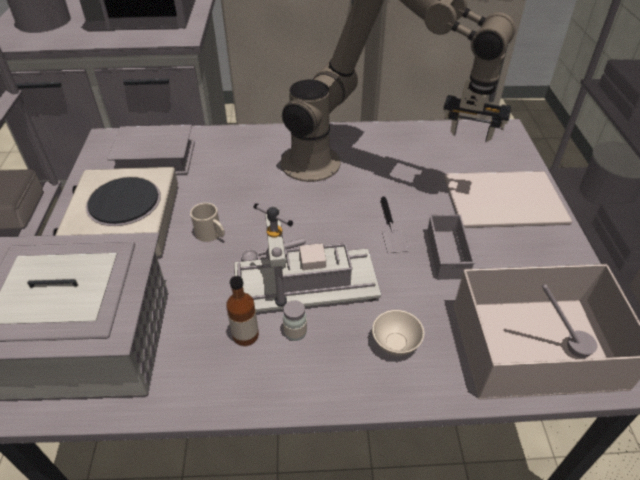

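The top view shows the press at about (355,242), with its +x (loading direction) pointing image-right, which is world -y. The mould is at about (350,240), left of the beam at (400,230). The T-handle bar runs from (385,207) to (428,240). The scene view shows the same from the far side. I'll zoom in on the press.

Run:
```python
from h import *
a=cv2.imread('pics/t1.png')[170:300,260:450]
cv2.imwrite('pics/z1.png',cv2.resize(a,None,fx=4.2,fy=4.2,interpolation=cv2.INTER_CUBIC))
c=dict(np.load('pics/t1.npz'))
for uv,z in [((270,214),30),((276,287),30),((432,196),30),((438,270),30),((395,188),232),((405,264),232),((385,207),275),((428,240),275)]: print(uv,onz(c,uv,z).round(1))
print(ray(c,(320,240)))
```

```text
(270, 214) [633.1 169.3  30. ]
(276, 287) [459.4 156.5  30. ]
(432, 196) [ 670.5 -221.6   30. ]
(438, 270) [ 491.6 -228.    30. ]
(395, 188) [646.5 -97.  232. ]
(405, 264) [ 497.4 -110.9  232. ]
(385, 207) [601.4 -69.5 275. ]
(428, 240) [ 538.6 -147.1  275. ]
(array([ 454.15112201,   53.69499213, 1098.45357189]), array([ 0.10638478, -0.00239991, -0.99437615]))
```

View pics/z1.png

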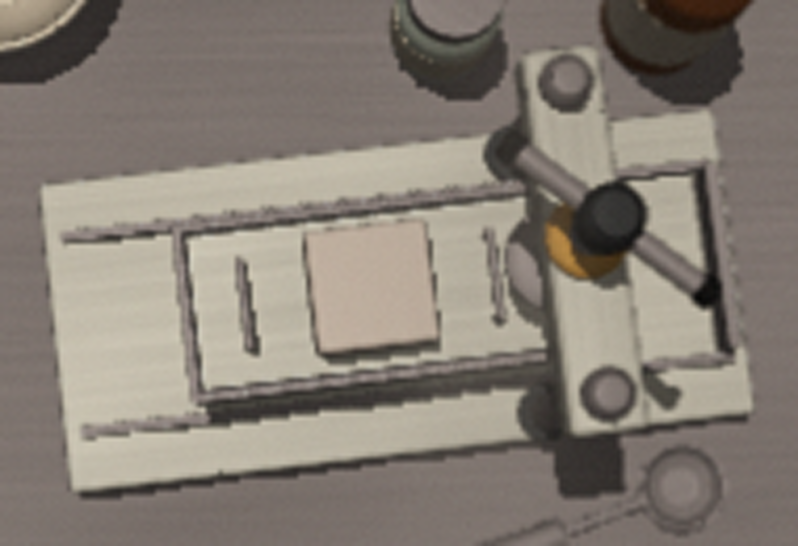

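```bash
cat > pose.py <<'E'
from h import *
c=dict(np.load('pics/t1.npz'))
f=lambda u,z: onz(c,(u[0]/4.2+260-.4,u[1]/4.2+170-.4),z)
W=np.array([f(u,30)[:2] for u in [(42,186),(72,492),(712,110),(750,412)]])
P=np.array([[-270,88],[-270,-88],[120,88],[120,-88]],float)
Pc,Wc=P.mean(0),W.mean(0)
U,S,Vt=np.linalg.svd((P-Pc).T@(W-Wc)); R=Vt.T@np.diag([1,np.linalg.det(Vt.T@U.T)])@U.T
t=Wc-R@Pc
if __name__=='__main__':
    print('yaw',np.arctan2(R[1,0],R[0,0]),'t',t,'res',(W-(P@R.T+t)).round(1).tolist())
    q=lambda u,z:(R.T@(f(u,z)[:2]-t)).round(1)
    print('nuts',q((567,82),230),q((608,393),230),'hub',q((612,215),293))
    print('bar',q((505,150),275),q((707,290),275))
    print('mould near',q((178,232),100),q((198,402),100),'block',[q(u,124) for u in [(305,232),(425,222),(438,343),(320,353)]])
    print('near end world',f((188,317),100))
E
python3 pose.py
```

```text
yaw -1.4758972205920429 t [ 572.46457174 -104.21119161] res [[-1.1, -2.7], [0.7, -1.5], [-0.4, 0.8], [0.8, 3.4]]
nuts [-0.8 72.6] [ -1.1 -73.5] hub [-1.4  0. ]
bar [-40.9  36.2] [ 39.7 -35.3]
mould near [-191.8   41.5] [-191.3  -49.1] block [array([-126.1,   30.6]), array([-63.7,  28.8]), array([-64.8, -34.3]), array([-125.7,  -32.5])]
near end world [550.32250838  86.08820515 100.        ]
```

```bash
cat > go.py <<'E'
# usage: go.py px py tipz yaw : shift/turn (tool axes, m/rad) from measured pose to press-frame target
import sys; from h import *
from scipy.spatial.transform import Rotation as Ro
T=np.array([572.4,-103.7]); Y=-1.476
def press(p): 
    R=np.array([[np.cos(Y),-np.sin(Y)],[np.sin(Y),np.cos(Y)]]); return R.T@(np.array(p[:2])-T)
def world(x,y): return T+np.array([np.cos(Y)*x-np.sin(Y)*y,np.sin(Y)*x+np.cos(Y)*y])
o=get_obs(); R0=Ro.from_euler('xyz',o['tcp_rot'])
print('t %.2f'%o['time'],'press',press(o['tool_pos']).round(2),'tip z %.2f'%(o['tool_pos'][2]-178),'yaw %.4f'%o['tcp_rot'][2],'q',o['joint_positions'].round(2),'F',o['contact_force'].round(2),'M',o['moment'].round(3))
if len(sys.argv)>4:
    x,y,z,w=map(float,sys.argv[1:5])
    d=np.append(world(x,y),z+178)-o['tool_pos']
    r=(R0.inv()*Ro.from_euler('xyz',[np.pi,0,w])).as_rotvec()
    print('shift',(R0.inv().apply(d)/1000).round(4).tolist(),'turn',r.round(4).tolist())
E
python3 go.py -113 0 226 1.666
```

```text
t 0.10 press [-626.68 -324.86] tip z 226.14 yaw 2.7718 q [ 1.05  0.34  1.52 -0.    1.28 -0.15] F [-0.31 -0.61 -0.35] M [-0.004 -0.026  0.031]
shift [-0.5206, -0.3137, 0.0005] turn [-0.0013, 0.0006, 1.1058]
```

```bash
G='[[-0.5206,-0.3137,0.0005],[0,0,1.1058],0]'; python3 -m pendant '[[[-0.52,-0.314,0],[0,0,1.106],0],[[-0.52,-0.314,0],[0,0,1.106],0],[[-0.52,-0.314,0],[0,0,1.106],0],[[-0.52,-0.314,0],[0,0,1.106],0],[[-0.52,-0.314,0],[0,0,1.106],0],[[-0.52,-0.314,0],[0,0,1.106],0],[[-0.52,-0.314,0],[0,0,1.106],0],[[-0.52,-0.314,0],[0,0,1.106],0],[[-0.52,-0.314,0],[0,0,1.106],0],[[-0.52,-0.314,0],[0,0,1.106],0]]'; python3 go.py -113 0 150 1.666
```

```text
time: 0.93
tool_pos: [445.2, 157.8, 404.6]
tcp_rot: [-3.141, -0.0, 1.66]
contact_force: [0.2, 0.0, -0.2]
grip_width: 29.7
t 0.93 press [-272.41 -101.86] tip z 226.62 yaw 1.6599 q [0.18 0.25 1.66 0.   1.23 0.09] F [ 0.19  0.01 -0.16] M [-0.037  0.037  0.044]
shift [-0.1588, 0.1028, 0.0766] turn [-0.0002, -0.0001, -0.0061]
```

```bash
python3 -m pendant '[[[-0.157,0.102,0.02],[0,0,-0.006],0],[[-0.157,0.102,0.02],[0,0,-0.006],0],[[-0.157,0.102,0.02],[0,0,-0.006],0],[[-0.157,0.102,0.02],[0,0,-0.006],0],[[-0.157,0.102,0.02],[0,0,-0.006],0],[[-0.157,0.102,0.077],[0,0,-0.006],0],[[-0.157,0.102,0.077],[0,0,-0.006],0],[[-0.157,0.102,0.077],[0,0,-0.006],0],[[-0.157,0.102,0.077],[0,0,-0.006],0],[[-0.157,0.102,0.077],[0,0,-0.006],0]]'; python3 go.py -113 0 130 1.666
python3 -c "
from h import *
snap('wrist','w1.png')"
```

```text
time: 1.77
tool_pos: [561.3, 13.4, 329.0]
tcp_rot: [3.14, 0.0, 1.672]
contact_force: [-0.3, 0.5, 0.8]
grip_width: 0.2
t 1.77 press [-1.176e+02 -1.000e-02] tip z 150.97 yaw 1.6721 q [-0.11  0.48  1.53  0.    1.13 -0.21] F [-0.26  0.52  0.82] M [-0.056  0.039 -0.006]
shift [-0.0046, -0.0001, 0.021] turn [0.0019, 0.0003, 0.0061]
```

View pics/w1.png

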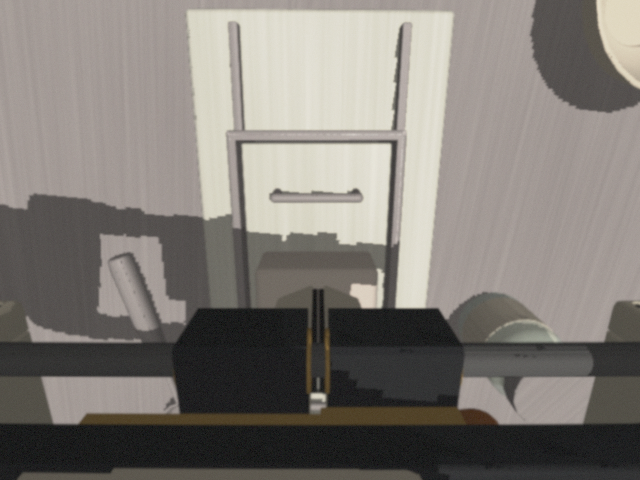

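The wrist view shows the closed tips at (318,290) over the block at (318,270). Next I'll touch the block to get its height.

```bash
python3 -m pendant '[[[-0.002,0,0.015],[0,0,0.004],0],[[-0.002,0,0.02],[0,0,0.004],0],[[-0.002,0,0.02],[0,0,0.004],0],[[-0.002,0,0.02],[0,0,0.004],0]]'>/dev/null; python3 go.py
for i in 1; do python3 -m pendant '[[[0,0,0.001],[0,0,0],0],[[0,0,0.002],[0,0,0],0],[[0,0,0.002],[0,0,0],0]]' >/dev/null; python3 go.py; done
python3 -m pendant '[[[0,0,0.001],[0,0,0],0],[[0,0,0.002],[0,0,0],0],[[0,0,0.002],[0,0,0],0]]' >/dev/null; python3 go.py
```

```text
t 2.15 press [-115.64   -0.29] tip z 130.47 yaw 1.6682 q [-0.12  0.5   1.56  0.    1.08 -0.21] F [0.5  0.42 0.14] M [-0.09   0.03  -0.006]
t 2.40 press [-115.5    -0.32] tip z 128.04 yaw 1.6679 q [-0.12  0.5   1.56  0.    1.08 -0.21] F [ 0.33  0.48 -0.02] M [-0.104  0.066  0.023]
t 2.65 press [-115.48   -0.34] tip z 127.10 yaw 1.6679 q [-0.12  0.5   1.56  0.    1.07 -0.21] F [-3.52 -0.33  9.56] M [-0.011  0.566  0.042]
```

```bash
for i in 1; do python3 -m pendant '[[[0,0,0],[0,0,0],0]]' >/dev/null; python3 go.py; done; python3 -m pendant '[[[0,0,-0.0006],[0,0,0],0],[[0,0,-0.0006],[0,0,0],0]]' >/dev/null; python3 go.py -240 0 150 1.6656
python3 -m pendant '[[[0,0,-0.023],[0,0,0],0.06],[[0,0,-0.023],[0,0,0],0.06],[[-0.03,0,-0.023],[0,0,0],0.06],[[0.125,0,-0.023],[0,0,0],0.06]]' --help >/dev/null 2>&1; python3 go.py -235 0 40 1.6656
```

```text
t 2.73 press [-115.47   -0.35] tip z 127.07 yaw 1.6679 q [-0.12  0.5   1.56  0.    1.07 -0.21] F [-2.5  -0.25  9.39] M [-0.099  0.574 -0.066]
t 2.90 press [-115.46   -0.33] tip z 127.08 yaw 1.6678 q [-0.12  0.5   1.56  0.    1.07 -0.21] F [-1.7  -0.13  6.8 ] M [-0.05   0.377  0.02 ]
shift [0.1245, 0.0006, -0.0229] turn [0.001, 0.0001, 0.0022]
t 2.90 press [-115.46   -0.33] tip z 127.08 yaw 1.6678 q [-0.12  0.5   1.56  0.    1.07 -0.21] F [-1.7  -0.13  6.8 ] M [-0.05   0.377  0.02 ]
shift [0.1195, 0.0005, 0.0871] turn [0.001, 0.0001, 0.0022]
```

```bash
python3 -m pendant '[[[0,0,-0.023],[0,0,0],0.045],[[0.03,0,-0.023],[0,0,0.002],0.045],[[0.07,0,-0.023],[0,0,0.002],0.045],[[0.11,0,-0.01],[0,0,0.002],0.045],[[0.125,0,0.02],[0,0,0.002],0.045],[[0.125,0,0.06],[0,0,0.002],0.045],[[0.125,0,0.087],[0,0,0.002],0.045],[[0.125,0,0.092],[0,0,0.002],0.045],[[0.125,0,0.092],[0,0,0.002],0.045]]'; python3 go.py
python3 -m pendant '[[[0,0,0.001],[0,0,0],0.045],[[0,0,0.002],[0,0,0],0.045],[[0,0,0.003],[0,0,0],0.045],[[0,0,0.003],[0,0,0],0.045]]'>/dev/null; python3 go.py
```

```text
time: 3.65
tool_pos: [548.1, 135.8, 210.6]
tcp_rot: [-3.136, -0.0, 1.666]
contact_force: [0.8, 1.0, 1.6]
grip_width: 45.0
t 3.65 press [-240.76   -1.54] tip z 32.59 yaw 1.6662 q [0.11 0.63 1.64 0.   0.88 0.01] F [0.84 0.97 1.61] M [-0.149  0.069  0.027]
t 3.98 press [-240.21   -0.4 ] tip z 31.93 yaw 1.6654 q [0.11 0.64 1.64 0.   0.87 0.01] F [-0.9   0.37 -0.23] M [-0.066  0.003 -0.027]
```

```bash
python3 -m pendant '[[[0,0,0.001],[0,0,0],0.045],[[0,0,0.002],[0,0,0],0.045],[[0,0,0.002],[0,0,0],0.045]]'>/dev/null; python3 go.py
```

```text
t 4.23 press [-240.34   -0.46] tip z 30.28 yaw 1.6657 q [ 0.11  0.64  1.64 -0.    0.86  0.01] F [-0.43 -0.33  6.21] M [-0.201  0.367  0.018]
```

```bash
python3 -m pendant '[[[0,0,-0.025],[0,0,0],0.045],[[0,0,-0.025],[0,0,0],0.045],[[-0.015,0,-0.025],[0,0,0],0.045],[[-0.025,0,-0.025],[0,0,0],0.045],[[-0.033,0,-0.025],[0,0,0],0.045],[[-0.041,0,-0.025],[0,0,0],0.045],[[-0.049,0,-0.025],[0,0,0],0.045],[[-0.057,0,-0.025],[0,0,0],0.045],[[-0.065,0,-0.025],[0,0,0],0.045],[[-0.073,0,-0.025],[0,0,0],0.045]]'; python3 go.py -125 0 54 1.6656
python3 -c "
from h import *
snap('top','t2.png')"
```

```text
time: 5.07
tool_pos: [555.8, 63.5, 232.2]
tcp_rot: [-3.141, -0.003, 1.665]
contact_force: [-1.3, 9.8, 1.7]
grip_width: 45.1
t 5.07 press [-168.03   -0.73] tip z 54.20 yaw 1.6653 q [-0.02  0.59  1.64  0.    0.91 -0.12] F [-1.26  9.75  1.68] M [1.093 0.061 0.026]
shift [-0.043, 0.0007, 0.0001] turn [-0.0001, -0.0025, -0.0003]
```

```bash
python3 -m pendant '[[[-0.006,0,0],[0,0,0],0.045],[[-0.012,0,0],[0,0,0],0.045],[[-0.018,0,0],[0,0,0],0.045],[[-0.024,0,0],[0,0,0],0.045],[[-0.03,0,0],[0,0,0],0.045],[[-0.036,0,0],[0,0,0],0.045],[[-0.04,0,0],[0,0,0],0.045],[[-0.043,0,0],[0,0,0],0.045],[[-0.045,0,0],[0,0,0],0.045],[[-0.045,0,0],[0,0,0],0.045]]'; python3 go.py
python3 -m pendant '[[[-0.002,0,0],[0,0,0],0.045],[[-0.004,0,0],[0,0,0],0.045],[[-0.006,0,0],[0,0,0],0.045],[[-0.006,0,0],[0,0,0],0.045]]'>/dev/null; python3 go.py
python3 -m pendant '[[[-0.001,0,0],[0,0,0],0.045],[[-0.002,0,0],[0,0,0],0.045],[[-0.003,0,0],[0,0,0],0.045],[[-0.003,0,0],[0,0,0],0.045]]'>/dev/null; python3 go.py
```

```text
time: 5.95
tool_pos: [560.0, 18.6, 232.1]
tcp_rot: [-3.141, -0.002, 1.665]
contact_force: [-1.2, 6.9, 2.5]
grip_width: 44.9
t 5.95 press [-122.97   -0.75] tip z 54.14 yaw 1.6651 q [-0.1   0.6   1.64  0.    0.91 -0.2 ] F [-1.15  6.89  2.49] M [0.655 0.099 0.051]
t 6.28 press [-117.21   -0.77] tip z 54.16 yaw 1.6654 q [-0.11  0.6   1.63  0.    0.91 -0.21] F [-0.46  6.26  2.51] M [ 0.728  0.093 -0.002]
t 6.62 press [-114.43   -0.79] tip z 54.14 yaw 1.6654 q [-0.12  0.6   1.63  0.    0.91 -0.22] F [-2.56  7.56  2.26] M [0.962 0.132 0.032]
```

Not home yet, so I'll keep pushing in small steps until the force jumps.

```bash
python3 -m pendant '[[[-0.001,0,0],[0,0,0],0.045],[[-0.002,0,0],[0,0,0],0.045],[[-0.003,0,0],[0,0,0],0.045],[[-0.003,0,0],[0,0,0],0.045]]'>/dev/null; python3 go.py
python3 -m pendant '[[[-0.001,0,0],[0,0,0],0.045],[[-0.002,0,0],[0,0,0],0.045],[[-0.002,0,0],[0,0,0],0.045]]'>/dev/null; python3 go.py
```

```text
t 6.95 press [-111.42   -0.78] tip z 54.16 yaw 1.6654 q [-0.12  0.6   1.63  0.    0.91 -0.22] F [-0.81  7.63  2.79] M [0.91  0.151 0.059]
t 7.20 press [-109.44   -0.78] tip z 54.17 yaw 1.6655 q [-0.13  0.6   1.63  0.    0.91 -0.22] F [-0.36  7.12  2.41] M [ 0.953  0.103 -0.001]
```

```bash
python3 -m pendant '[[[-0.001,0,0],[0,0,0],0.045],[[-0.002,0,0],[0,0,0],0.045],[[-0.002,0,0],[0,0,0],0.045]]'>/dev/null; python3 go.py
python3 -m pendant '[[[-0.001,0,0],[0,0,0],0.045],[[-0.002,0,0],[0,0,0],0.045],[[-0.002,0,0],[0,0,0],0.045]]'>/dev/null; python3 go.py
```

```text
t 7.45 press [-107.46   -0.79] tip z 54.16 yaw 1.6655 q [-0.13  0.6   1.63  0.    0.91 -0.23] F [-0.93  7.25  2.21] M [0.959 0.082 0.019]
t 7.70 press [-106.46   -0.81] tip z 54.15 yaw 1.6654 q [-0.13  0.6   1.63  0.    0.91 -0.23] F [-0.57 13.74  4.38] M [ 1.808  0.104 -0.029]
```

```bash
python3 -m pendant '[[[-0.001,0,0],[0,0,0],0.045],[[-0.0015,0,0],[0,0,0],0.045],[[-0.0015,0,0],[0,0,0],0.045],[[-0.0015,0,0],[0,0,0],0.045]]'>/dev/null; python3 go.py
```

```text
t 8.03 press [-106.12   -0.92] tip z 54.17 yaw 1.6659 q [-0.13  0.6   1.63  0.01  0.91 -0.23] F [-1.78 21.05  5.33] M [2.631 0.174 0.072]
```

```bash
python3 -m pendant '[[[0.02,0,0],[0,0,0],0.045],[[0.05,0,-0.03],[0,0,0],0.05],[[0.08,0,-0.07],[0,0,0],0.05],[[0.1,0,-0.11],[0,0,0],0.05],[[0.1,0,-0.15],[0,0,0],0.05],[[0.1,0,-0.19],[0,0,0],0.05],[[0.1,0,-0.23],[0,0,0],0.05],[[0.1,0,-0.27],[0,0,0],0.05],[[0.1,0,-0.27],[0,0,0],0.05]]'
python3 - <<'E'
from h import *
a=snap('top','t2.png')['color'][170:300,260:450,::-1]
cv2.imwrite('pics/z2.png',cv2.resize(a,None,fx=4.2,fy=4.2,interpolation=cv2.INTER_CUBIC))
E
python3 go.py 0 0 320 3.21
```

```text
time: 8.78
tool_pos: [552.3, 98.1, 510.5]
tcp_rot: [3.128, 0.001, 1.666]
contact_force: [-0.2, -0.5, -0.3]
grip_width: 50.0
t 8.83 press [-202.75   -0.73] tip z 329.59 yaw 1.6655 q [ 0.04  0.35  1.23 -0.    1.55 -0.06] F [-0.41 -0.06  0.74] M [-0.055 -0.021 -0.002]
shift [-0.2027, 0.0007, 0.0098] turn [0.0074, 0.0084, -1.5445]
```

View pics/z2.png

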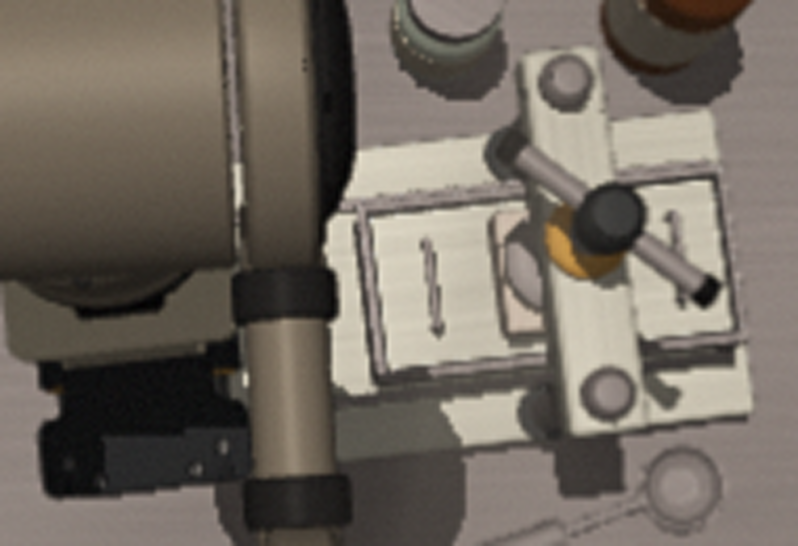

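The near rim edge has moved from (188,317) to (368,299), so the mould is at the stop. The bar is unchanged, running (505,150) to (707,290). Next I'll go above the spindle.

```bash
python3 -c "
from pose import *
q=lambda u,z:(R.T@(f(u,z)[:2]-t)).round(1)
print(q((358,215),100),q((378,383),100),q((718,177),100),q((742,335),100))"
python3 -m pendant '[[[-0.03,0.001,0],[0,0,-0.125],0.05],[[-0.06,0.001,0],[0,0,-0.25],0.05],[[-0.09,0.001,0.0],[0,0,-0.375],0.05],[[-0.12,0.001,0],[0,0,-0.5],0.05],[[-0.15,0.001,0],[0,0,-0.625],0.05],[[-0.18,0.001,0],[0,0,-0.75],0.05],[[-0.203,0.001,0],[0,0,-0.87],0.05],[[-0.203,0.001,0],[0,0,-1.0],0.05],[[-0.203,0.001,0],[0,0,-1.12],0.05],[[-0.203,0.001,0],[0,0,-1.24],0.05]]'; python3 go.py 0 0 315 3.21
```

```text
[-96.   39.8] [-96.2 -50. ] [98.4 38.7] [ 99.4 -46.9]
time: 9.67
tool_pos: [572.8, -104.9, 499.9]
tcp_rot: [3.141, -0.004, 2.91]
contact_force: [0.7, -0.0, -0.2]
grip_width: 50.1
t 9.67 press [1.24 0.33] tip z 321.94 yaw 2.9101 q [-0.31  0.4   1.17 -0.    1.57 -1.65] F [ 0.71 -0.03 -0.23] M [ 0.032 -0.021 -0.015]
shift [0.0007, 0.0011, 0.0069] turn [0.0008, -0.0036, -0.2999]
```

```bash
python3 -m pendant '[[[0,0.001,0],[0,0,-0.12],0.05],[[0.001,0.001,0],[0,0,-0.24],0.05],[[0.001,0.001,0],[0,0,-0.3],0.05],[[0.001,0.001,0],[0,0,-0.3],0.05],[[0.001,0.001,0],[0,0,-0.3],0.05]]'; python3 go.py 0 0 247 3.21; python3 -c "
from h import *
snap('wrist','w2.png')"
```

```text
time: 10.08
tool_pos: [572.1, -102.8, 500.8]
tcp_rot: [3.141, -0.002, -3.08]
contact_force: [-0.1, -0.2, -0.9]
grip_width: 50.2
t 10.08 press [-0.91 -0.21] tip z 322.76 yaw -3.0800 q [-0.31  0.4   1.18 -0.    1.57 -1.94] F [-0.11 -0.2  -0.9 ] M [0.031 0.009 0.004]
shift [-0.0004, -0.001, 0.0758] turn [0.0009, -0.0024, -0.0068]
```

View pics/w2.png

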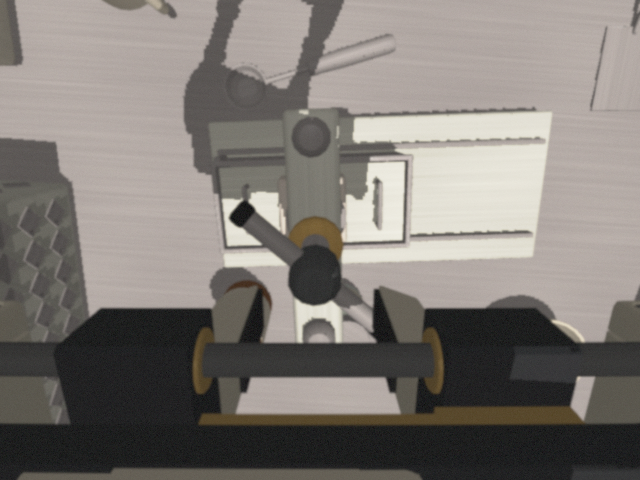

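The hub (315,275) sits centred between the tips, and the bar lies about 40° clockwise of the finger line. I'll add some clearance, descend, then turn clockwise.

```bash
python3 -m pendant '[[[0,-0.001,0],[0,0,-0.12],0.05],[[0,-0.001,0.01],[0,0,-0.24],0.05],[[0,-0.001,0.02],[0,0,-0.25],0.05],[[0,-0.001,0.04],[0,0,-0.25],0.05],[[0,-0.001,0.06],[0,0,-0.25],0.05],[[0,-0.001,0.075],[0,0,-0.25],0.05],[[0,-0.001,0.075],[0,0,-0.25],0.05],[[0,-0.001,0.075],[0,0,-0.25],0.05]]'; python3 go.py 0 0 247 -3.32
```

```text
time: 10.8
tool_pos: [572.0, -103.6, 426.3]
tcp_rot: [3.14, -0.002, -2.83]
contact_force: [0.3, -0.3, 0.3]
grip_width: 49.9
t 10.80 press [-0.18 -0.35] tip z 248.35 yaw -2.8303 q [-0.31  0.43  1.32  0.    1.39 -2.19] F [ 0.34 -0.28  0.34] M [0.047 0.02  0.03 ]
shift [-0.0003, -0.0003, 0.0013] turn [0.001, -0.0023, 0.4897]
```

```bash
python3 -m pendant '[[[0,0,0],[0,0,0.12],0.05],[[0,0,0],[0,0,0.24],0.05],[[0,0,0],[0,0,0.36],0.05],[[0,0,0],[0,0,0.48],0.05],[[0,0,0],[0,0,0.6],0.05],[[0,0,0],[0,0,0.72],0.05],[[0,0,0],[0,0,0.84],0.05],[[0,0,0],[0,0,0.96],0.05],[[0,0,0],[0,0,1.08],0.05],[[0,0,0],[0,0,1.2],0.05]]'>/dev/null; python3 go.py
```

```text
t 11.63 press [0.32 0.17] tip z 250.52 yaw 2.2476 q [-0.31  0.43  1.32 -0.    1.39 -0.99] F [ 1.78 -2.17 -2.97] M [-0.337 -0.352  0.12 ]
```

```bash
python3 -m pendant '[[[0,0,0],[0,0,0.12],0.05],[[0,0,0],[0,0,0.24],0.05],[[0,0,0.001],[0,0,0.36],0.05],[[0,0,0.001],[0,0,0.48],0.05],[[0,0,0.001],[0,0,0.6],0.05],[[0,0,0.002],[0,0,0.72],0.05],[[0,0,0.002],[0,0,0.84],0.05],[[0,0,0.002],[0,0,0.96],0.05],[[0,0,0.002],[0,0,1.08],0.05],[[0,0,0.002],[0,0,1.2],0.05]]'>/dev/null; python3 go.py
python3 -m pendant '[[[0,0,0],[0,0,0.12],0.05],[[0,0,0],[0,0,0.24],0.05],[[0,0,0.001],[0,0,0.36],0.05],[[0,0,0.001],[0,0,0.48],0.05],[[0,0,0.001],[0,0,0.6],0.05],[[0,0,0.002],[0,0,0.72],0.05],[[0,0,0.002],[0,0,0.84],0.05],[[0,0,0.002],[0,0,0.96],0.05],[[0,0,0.002],[0,0,1.08],0.05],[[0,0,0.002],[0,0,1.2],0.05]]'>/dev/null; python3 go.py 0 0 245 0
```

```text
t 12.47 press [-0.09  0.21] tip z 248.56 yaw 1.0479 q [-0.31  0.43  1.32  0.    1.38  0.21] F [ 2.72  0.07 -2.12] M [-0.109 -0.282  0.112]
t 13.30 press [-0.    0.49] tip z 246.66 yaw -0.1521 q [-0.31  0.43  1.33  0.    1.38  1.41] F [ 3.94 -0.89 -2.82] M [-0.091 -0.497  0.051]
shift [-0.0005, 0.0001, 0.0017] turn [0.0007, -0.0046, -0.1521]
```

```bash
python3 -m pendant '[[[0,0,0],[0,0,0.12],0.05],[[0,0,0],[0,0,0.24],0.05],[[0,0,0],[0,0,0.36],0.05],[[0,0,0],[0,0,0.48],0.05],[[0,0,0],[0,0,0.6],0.05],[[0,0,0],[0,0,0.72],0.05],[[0,0,0],[0,0,0.84],0.05],[[0,0,0],[0,0,0.96],0.05],[[0,0,0],[0,0,1.08],0.05],[[0,0,0],[0,0,1.2],0.05]]'>/dev/null; python3 go.py
python3 -m pendant '[[[0,0,0],[0,0,0.12],0.05],[[0,0,0],[0,0,0.24],0.05],[[0,0,0],[0,0,0.28],0.05],[[0,0,0],[0,0,0.28],0.05]]'>/dev/null; python3 go.py
```

```text
t 14.13 press [0.16 0.03] tip z 246.33 yaw -1.3523 q [-0.31  0.43  1.33 -0.    1.38  2.61] F [ 1.45 -2.99 -2.77] M [-0.078 -0.076  0.12 ]
t 14.47 press [-0.08 -0.03] tip z 246.29 yaw -1.6274 q [-0.31  0.43  1.33  0.    1.38  2.89] F [ 0.73 -0.79 -0.52] M [ 0.077 -0.013  0.016]
```

```bash
python3 -m pendant '[[[0,0,0],[0,0,-0.12],0.05],[[0,0,0],[0,0,-0.24],0.05],[[0,0,-0.01],[0,0,-0.36],0.05],[[0,0,-0.04],[0,0,-0.48],0.05],[[0,0,-0.07],[0,0,-0.48],0.05],[[0,0,-0.07],[0,0,-0.6],0.05],[[0,0,-0.07],[0,0,-0.72],0.05],[[0,0,-0.07],[0,0,-0.84],0.05],[[0,0,-0.07],[0,0,-0.96],0.05],[[0,0,-0.07],[0,0,-1.08],0.05]]'; python3 -m pendant '[[[0,0,0],[0,0,-0.12],0.05],[[0,0,0],[0,0,-0.24],0.05],[[0,0,0],[0,0,-0.36],0.05],[[0,0,0],[0,0,-0.48],0.05],[[0,0,0],[0,0,-0.6],0.05],[[0,0,0],[0,0,-0.72],0.05],[[0,0,0],[0,0,-0.84],0.05],[[0,0,0],[0,0,-0.96],0.05],[[0,0,0],[0,0,-1.08],0.05],[[0,0,0],[0,0,-1.2],0.05]]' >/dev/null;python3 -m pendant '[[[0,0,0],[0,0,-0.12],0.05],[[0,0,0],[0,0,-0.24],0.05],[[0,0,0],[0,0,-0.36],0.05],[[0,0,0],[0,0,-0.48],0.05],[[0,0,0],[0,0,-0.6],0.05],[[0,0,0],[0,0,-0.72],0.05],[[0,0,0],[0,0,-0.84],0.05],[[0,0,0],[0,0,-0.96],0.05],[[0,0,0],[0,0,-1.08],0.05],[[0,0,0],[0,0,-1.2],0.05]]' >/dev/null; python3 go.py 0 0 244 1.9
```

```text
time: 15.3
tool_pos: [572.0, -103.5, 494.5]
tcp_rot: [-3.141, -0.002, -0.538]
contact_force: [-0.4, -0.1, -0.3]
grip_width: 50.1
t 16.97 press [-0.28 -0.36] tip z 316.48 yaw 1.8622 q [-0.31  0.4   1.19  0.    1.55 -0.6 ] F [-0.06  0.55 -0.5 ] M [-0.068  0.039 -0.01 ]
shift [-0.0003, 0.0002, 0.0725] turn [0.0015, 0.001, -0.0378]
```

```bash
python3 -m pendant '[[[0,0,0],[0,0,-0.12],0.05],[[0,0,0.01],[0,0,-0.25],0.05],[[0,0,0.02],[0,0,-0.3],0.05],[[0,0,0.04],[0,0,-0.3],0.05],[[0,0,0.06],[0,0,-0.3],0.05],[[0,0,0.072],[0,0,-0.3],0.05],[[0,0,0.072],[0,0,-0.3],0.05],[[0,0,0.072],[0,0,-0.3],0.05],[[0,0,0.072],[0,0,-0.18],0.05],[[0,0,0.072],[0,0,-0.06],0.05]]'>/dev/null; python3 go.py
for i in 1 2; do python3 -m pendant '[[[0,0,0],[0,0,0.1],0.05],[[0,0,0],[0,0,0.2],0.05],[[0,0,0],[0,0,0.3],0.05]]'>/dev/null; python3 go.py; done
```

```text
t 17.80 press [-0.11 -0.  ] tip z 245.36 yaw 1.9106 q [-0.31  0.43  1.33  0.    1.37 -0.65] F [-0.63  0.03  0.18] M [-0.078  0.032 -0.062]
t 18.05 press [-0.11 -0.03] tip z 245.49 yaw 1.6111 q [-0.31  0.43  1.33  0.    1.37 -0.35] F [-0.61 -0.53 -0.51] M [-0.081  0.07  -0.039]
t 18.30 press [-0.19  0.02] tip z 245.31 yaw 1.3113 q [-0.31  0.43  1.33  0.    1.37 -0.05] F [ 0.16 -0.2  -1.51] M [-0.    -0.066  0.094]
```

```bash
for i in 1 2 3 4 5 6 7 8; do python3 -m pendant '[[[0,0,0],[0,0,0.1],0.05],[[0,0,0],[0,0,0.2],0.05],[[0,0,0],[0,0,0.3],0.05]]'>/dev/null; python3 go.py|cut -c1-75,120-; done
```

```text
t 18.55 press [-0.31  0.15] tip z 244.95 yaw 1.0114 q [-0.31  0.43  1.33  0.03  -0.161  0.118]
t 18.80 press [-0.34  0.34] tip z 244.83 yaw 0.7115 q [-0.31  0.43  1.33  0.127 -0.39   0.165]
t 19.05 press [-0.27  0.46] tip z 244.97 yaw 0.4115 q [-0.31  0.43  1.33  0.063 -0.493  0.115]
t 19.30 press [-0.09  0.54] tip z 245.05 yaw 0.1114 q [-0.31  0.43  1.33  0.038 -0.557  0.125]
t 19.55 press [0.11 0.51] tip z 245.11 yaw -0.1888 q [-0.31  0.43  1.33  0.153 -0.498  0.148]
t 19.80 press [0.26 0.42] tip z 245.10 yaw -0.4888 q [-0.31  0.43  1.33 -0.284 -0.402  0.115]
t 20.05 press [0.31 0.32] tip z 244.98 yaw -0.7889 q [-0.31  0.43  1.33 -0.258 -0.3    0.156]
t 20.30 press [0.28 0.18] tip z 244.85 yaw -1.0889 q [-0.31  0.43  1.33 -0.305 -0.173  0.133]
```

```bash
python3 -m pendant '[[[0,0,0],[0,0,-0.12],0.05],[[0,0,0],[0,0,-0.24],0.05],[[0,0,-0.01],[0,0,-0.36],0.05],[[0,0,-0.04],[0,0,-0.48],0.05],[[0,0,-0.07],[0,0,-0.6],0.05],[[0,0,-0.07],[0,0,-0.72],0.05],[[0,0,-0.07],[0,0,-0.84],0.05],[[0,0,-0.07],[0,0,-0.96],0.05],[[0,0,-0.07],[0,0,-1.08],0.05],[[0,0,-0.07],[0,0,-1.08],0.05]]'>/dev/null; python3 go.py -200 0 318 0.4
```

```text
t 21.13 press [-0.26 -0.37] tip z 315.40 yaw 0.0003 q [-0.31  0.4   1.19  0.    1.54  1.26] F [ 0.23 -0.56 -0.05] M [-0.03   0.132  0.038]
shift [-0.0185, -0.1989, -0.0028] turn [0.0015, -0.003, -0.3997]
```

```bash
python3 -m pendant '[[[-0.001,-0.03,-0.003],[0,0,-0.12],0.05],[[-0.003,-0.06,-0.003],[0,0,-0.24],0.05],[[-0.007,-0.09,-0.003],[0,0,-0.36],0.05],[[-0.01,-0.12,-0.003],[0,0,-0.48],0.05],[[-0.014,-0.15,-0.003],[0,0,-0.6],0.05],[[-0.016,-0.18,-0.003],[0,0,-0.72],0.05],[[-0.018,-0.2,-0.003],[0,0,-0.84],0.05],[[-0.018,-0.2,-0.003],[0,0,-0.96],0.05],[[-0.018,-0.2,-0.003],[0,0,-1.08],0.05],[[-0.018,-0.2,-0.003],[0,0,-1.2],0.05]]'>/dev/null; python3 -m pendant '[[[0,0,0],[0,0,-0.12],0.05],[[0,0,0],[0,0,-0.24],0.05],[[0,0,0],[0,0,-0.36],0.05],[[0,0,0],[0,0,-0.4],0.05],[[0,0,0],[0,0,-0.4],0.05]]'>/dev/null; python3 go.py 0 0 318 2.65;  python3 - <<'E'
from h import *
z=lambda n,f,y,x:cv2.resize(snap(n,f)['color'][y:y+100,x:x+140,::-1],None,fx=5.5,fy=5.5,interpolation=cv2.INTER_CUBIC)
cv2.imwrite('pics/z3.png',z('top','t3.png',175,325)); cv2.imwrite('pics/z4.png',z('scene','s3.png',195,225))
E
```

```text
t 22.38 press [-201.02    1.53] tip z 317.68 yaw 1.5937 q [0.04 0.36 1.24 0.   1.53 0.01] F [0.92 0.3  0.01] M [-0.073  0.042  0.026]
shift [-0.2006, 0.0129, -0.0003] turn [0.0021, 0.0011, -1.0563]
```

View pics/z3.png

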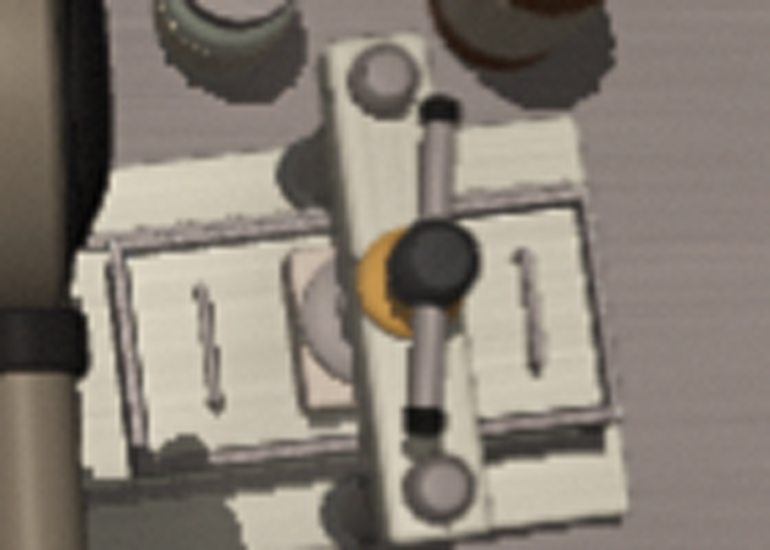

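View pics/z4.png

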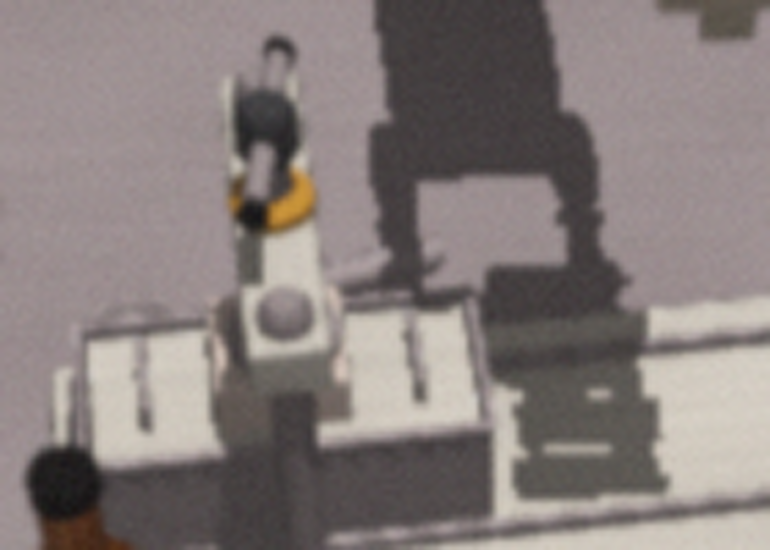

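The top view shows the bar's end caps at crop (440,108) and (425,418), with the mould square at the stop. The scene view is too coarse to show the foot gap. I'll compute the screw angle from both ends.

Run:
```python
from h import *
Y=-1.476
def ang(c,a,b,z):
    d=onz(c,b,z)-onz(c,a,z); return (Y-np.arctan2(d[1],d[0]))%np.pi, np.hypot(*d[:2])
c=dict(np.load('pics/t1.npz')); g=lambda u:(u[0]/4.2+259.6,u[1]/4.2+169.6)
print(ang(c,g((505,150)),g((707,290)),276.5))
c=dict(np.load('pics/t3.npz')); g=lambda u:(u[0]/5.5+324.6,u[1]/5.5+174.6)
for a,b in [((440,108),(425,418)),((437,115),(427,415))]: print(ang(c,g(a),g(b),263), ang(c,g(a),g(b),263)[0]+2*np.pi)
```

```text
(np.float64(0.7257426147111619), np.float64(107.60602894503512))
(np.float64(1.7530773285667758), np.float64(106.85120874589954)) 8.036262635746361
(np.float64(1.738059459965358), np.float64(103.28186484168239)) 8.021244767144944
```

Screw is at 8.03 rad. The probed lid height puts first touch at about 5.78 rad and the target at about 8.92 rad. That leaves 0.89 rad, so final tool yaw is about 2.053 - 0.89 = 1.16.

```bash
python3 -m pendant '[[[-0.03,0.013,0],[0,0,-0.12],0.05],[[-0.06,0.013,0],[0,0,-0.24],0.05],[[-0.09,0.013,0],[0,0,-0.36],0.05],[[-0.12,0.013,0],[0,0,-0.48],0.05],[[-0.15,0.013,0],[0,0,-0.6],0.05],[[-0.18,0.013,0],[0,0,-0.72],0.05],[[-0.2,0.013,0],[0,0,-0.84],0.05],[[-0.201,0.013,0],[0,0,-0.96],0.05],[[-0.201,0.013,0],[0,0,-1.056],0.05],[[-0.201,0.013,0],[0,0,-1.056],0.05]]'>/dev/null;python3 -m pendant '[[[0,0,0],[0,0,0],0.05]]'>/dev/null; python3 go.py 0 0 245 2.65
```

```text
t 23.40 press [0.48 0.52] tip z 316.64 yaw 2.6467 q [-0.31  0.4   1.19  0.    1.55 -1.39] F [ 1.02 -0.5  -0.32] M [0.013 0.043 0.019]
shift [0.0007, 0.0001, 0.0716] turn [0.0002, 0.0005, -0.0033]
```

```bash
python3 -m pendant '[[[0.0007,0,0.03],[0,0,0],0.05],[[0.0007,0,0.06],[0,0,0],0.05],[[0.0007,0,0.072],[0,0,0],0.05],[[0.0007,0,0.072],[0,0,0],0.05],[[0.0007,0,0.072],[0,0,0.12],0.05],[[0.0007,0,0.072],[0,0,0.24],0.05],[[0.0007,0,0.072],[0,0,0.36],0.05],[[0.0007,0,0.072],[0,0,0.48],0.05],[[0.0007,0,0.072],[0,0,0.5],0.05],[[0.0007,0,0.072],[0,0,0.5],0.05]]'>/dev/null; python3 go.py
python3 -m pendant '[[[0,0,0],[0,0,0.1],0.05],[[0,0,0],[0,0,0.2],0.05],[[0,0,0],[0,0,0.2],0.05]]'>/dev/null; python3 go.py 0 0 245 1.163
```

```text
t 24.23 press [-0.18  0.15] tip z 245.57 yaw 2.1523 q [-0.31  0.43  1.33  0.    1.38 -0.89] F [0.39 0.2  0.25] M [-0.115 -0.024  0.028]
t 24.48 press [0.21 0.12] tip z 245.07 yaw 1.9504 q [-0.31  0.43  1.33 -0.    1.37 -0.69] F [ 1.56 -1.82  0.54] M [-0.262 -0.114 -0.025]
shift [0.0002, -0.0001, 0.0001] turn [0.0016, 0.001, 0.7875]
```

```bash
python3 -m pendant '[[[0,0,0],[0,0,0.1],0.05],[[0,0,0],[0,0,0.2],0.05],[[0,0,0],[0,0,0.3],0.05],[[0,0,0],[0,0,0.4],0.05],[[0,0,0],[0,0,0.5],0.05],[[0,0,0],[0,0,0.6],0.05],[[0,0,0],[0,0,0.7],0.05],[[0,0,0],[0,0,0.76],0.05],[[0,0,0],[0,0,0.78],0.05],[[0,0,0],[0,0,0.78],0.05]]'>/dev/null; python3 go.py
python3 -m pendant '[[[0,0,0],[0,0,-0.12],0.05],[[0,0,0],[0,0,-0.24],0.05],[[0,0,0],[0,0,-0.36],0.05],[[0,0,-0.02],[0,0,-0.4],0.05],[[0,0,-0.05],[0,0,-0.4],0.05],[[0,0,-0.075],[0,0,-0.4],0.05],[[0,0,-0.075],[0,0,-0.4],0.05],[[0,0,-0.075],[0,0,-0.4],0.05]]'>/dev/null; python3 go.py -200 0 320 1.6
```

```text
t 25.32 press [-0.08  0.27] tip z 244.16 yaw 1.1755 q [-0.31  0.44  1.33  0.    1.37  0.08] F [ 4.16 -0.35 -4.24] M [-0.025 -0.441  0.102]
t 25.98 press [-0.12 -0.32] tip z 321.21 yaw 1.5749 q [-0.31  0.4   1.18  0.    1.56 -0.32] F [-0.41 -0.05 -0.88] M [-0.082  0.066  0.02 ]
shift [0.1991, -0.0178, 0.0009] turn [0.0033, 0.0011, -0.0251]
```

```bash
python3 -m pendant '[[[0.04,-0.004,0],[0,0,0],0.05],[[0.08,-0.008,0],[0,0,0],0.05],[[0.12,-0.012,0],[0,0,0],0.05],[[0.16,-0.016,0],[0,0,0],0.05],[[0.2,-0.018,0],[0,0,0],0.05],[[0.2,-0.018,0],[0,0,0],0.05],[[0.2,-0.018,0],[0,0,0],0.05]]'>/dev/null
python3 - <<'E'
from h import *
cv2.imwrite('pics/z5.png',cv2.resize(snap('top','t5.png')['color'][175:275,325:465,::-1],None,fx=5.5,fy=5.5,interpolation=cv2.INTER_CUBIC))
E
```

```text
(no output)
```

View pics/z5.png

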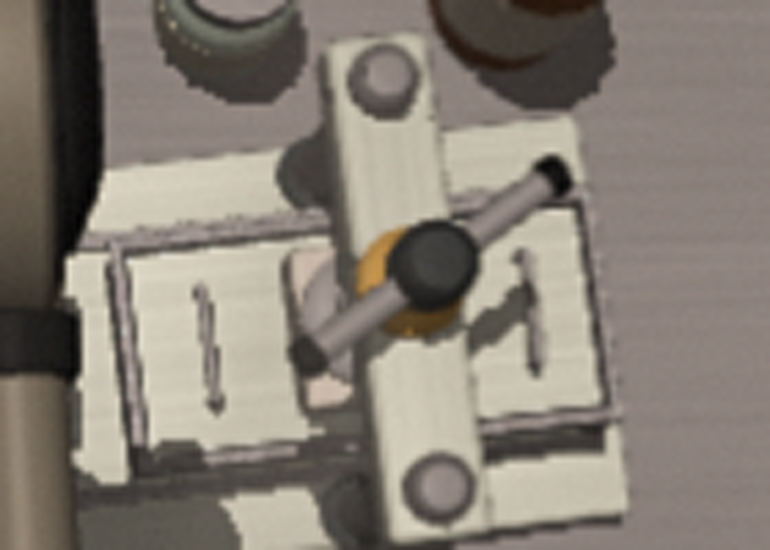

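Bar caps are at crop (552,174) and (308,353).

Run:
```python
from h import *
c=dict(np.load('pics/t5.npz')); g=lambda u:(u[0]/5.5+324.6,u[1]/5.5+174.6)
d=onz(c,g((308,353)),261)-onz(c,g((552,174)),261)
print((-1.476-np.arctan2(d[1],d[0]))%np.pi+2*np.pi,np.hypot(*d[:2]))
o=np.array(cv2.imread('pics/t1.png'),int);n=np.array(cv2.imread('pics/t5.png'),int)
for k,(x,y,w,h) in dict(bottle=(402,140,45,30),jar=(350,150,35,38),bowl=(228,125,62,62),empty=(148,238,52,95),mug=(455,308,55,48),spoon=(352,275,85,45),spat=(222,285,38,110)).items(): print(k,np.abs(o-n)[y:y+h,x:x+w].mean().round(1))
```

```text
8.910246796632029 105.28531408116959
bottle 9.4
jar 14.2
bowl 30.4
empty 12.1
mug 14.6
spoon 18.7
spat 41.8
```

```bash
python3 go.py; python3 -c "
from plant import close_job
print(close_job())"
```

```text
t 26.62 press [-201.28    0.58] tip z 318.31 yaw 1.5751 q [ 0.04  0.36  1.24 -0.    1.54  0.03] F [ 0.6  -0.32 -0.53] M [-0.027  0.022 -0.001]
the job is handed in; nothing more can be done
None
```

I pushed the mould home against the end stop, then turned the T-handle clockwise to half a turn past the point where the foot should first touch. The job was handed in at 26.6 s with the robot clear of everything.

- **Mould:** the push force rose from about 7 N to 21 N while the mould stopped moving. The top view then showed it square at the stop, with its centre about 1.5 mm past the spindle axis (the brief says 1 mm).
- **Screw:** before the push I touched the block with the fingertips, which put its top at about 127 mm. First touch should then come at about 5.78 rad and the target at 8.92 rad. The last picture put the bar at 8.91 rad. I put the uncertainty at about ±0.1 rad, because the bed probe read 0.3 mm high.
- **First touch not seen directly:** the foot meeting the block is worked out from the probed height. The turning moment only roughly supports it (about 0.10 rising to 0.15 N m, and noisy), and the scene picture was too coarse to show the gap.
- **Other kitchen things:** I planned the moves to stay clear of them, and no unexpected force showed in the readings I took. My before/after picture comparison proved nothing, because the arm and its shadow changed the picture, most of all around the spatula and the bowl.

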